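# Brush out the tall steel cup

### The job

Take the round long-handled brush out of its wooden block and brush out the inside of the tall steel cup: push the bristles down to the bottom, then twice draw them up to the mouth of the cup and push them back down to the bottom. Then let go and leave the brush standing in the tall cup, its bristles on the bottom, with the cup still upright; do not shift the short cup.

Things in the scene. Friction and masses are not known exactly. Their poses are not given: they have to be found in the camera images.
- brush: Round tube brush 215 mm long, 0.12 kg, standing bristles down in the wooden block. Origin: centre of its bottom (bristle) end; z along it to the handle's end. From the origin: stiff black bristle head 0-45 mm, 26 mm diameter; steel stem 45-105 mm, 7 mm thick; pale round wooden handle 105-215 mm, 18 mm diameter, gripped in any yaw, e.g. at 160 mm. Bottom-heavy. Not the small flat brush lying by.
- brush_block: Fixed square wooden block that holds the brush, 66 x 66 x 50 mm high. Origin at the centre of its underside, z up. A round blind hole 35 mm in diameter and 42 mm deep in the middle of its top takes the bristle head, whose end rests 8 mm above the bench: the brush must rise more than 42 mm to come free.
- tall_cup: The taller of two open steel cups that are otherwise alike: a straight round cup 110 mm high, outside 68 mm, bore 60 mm in diameter, walls 4 mm, floor 6 mm thick, 0.7 kg, standing loose on the bench, mouth up. Origin at the centre of its underside, z up: inner floor at z = 6 mm, mouth at z = 110 mm. This is the cup to brush out.
- short_cup: The other steel cup, only 55 mm high, of the same diameters, 0.45 kg, standing loose, mouth up. Origin at the centre of its underside, z up. To be left alone. The two cups stand left and right of the block, either way round.
Not all that is in view belongs to the job. Leave any blue, green or orange look-alike of the brush alone.

How it is judged (in metres and radians):
On the way, in this order (a step that is already met when the one before it is completed fails the run):
1. bristle end at the bottom of the tall cup (z of brush in the frame of tall_cup between 0 and 0.025 m and horizontal distance between brush and tall_cup below 0.03 m), for 0.05 s.
2. bristles drawn up inside the tall cup (z of brush in the frame of tall_cup between 0.04 and 0.11 m and horizontal distance between brush and tall_cup below 0.03 m), for 0.05 s.
3. bristle end pushed to the bottom again (all of step 1), for 0.05 s.
4. bristles drawn up inside the tall cup a second time (all of step 2), for 0.05 s.
At the end, for the whole second after the job is handed in: After down, up, down, up (up: bristle end 34 mm or more above the inner floor, still inside), the released brush rests in the tall cup: bristle end within 19 mm of the inner floor and 30 mm of the axis, brush within 0.6 rad of vertical, cup upright on the bench, short cup within 30 mm of its start (all of step 3 and angle between brush's own z axis and vertical below 0.6 rad and angle between tall_cup's own z axis and vertical below 0.1 rad and height (world z) of tall_cup below 0.015 m and linear speed of brush below 0.03 m/s); the robot touches nothing.
It fails at once if the short cup is shifted by more than 30 mm (distance of short_cup from where it was at the start of the episode above 0.03 m).
It fails at once if the tall cup is tipped by more than 0.5 rad (angle between tall_cup's own z axis and vertical above 0.5 rad).
It also fails if it takes over 42 s, if anything falls off the work surface, if the arm or the gripper's body presses on something with over 40 N, if the wrist force passes 120 N, or if a joint passes its speed limit or range.

### The arm

A 6-joint arm with a two-finger parallel gripper is mounted at the origin on a cart in front of the work surface, level with it; the furniture and walls round the work are solid. World frame = base frame: x ahead of the robot, y to its left, z up, the work surface at z = 0. Lengths are in mm, angles in degrees, forces in N, time in s.
With the tool pointing down it reaches from about 300 to 850 mm from the base axis. Payload 4.2 kg.
Tool frame: the origin (TCP) lies midway between the tips of the shut fingers; the grasp point (between the pads) lies 19 mm behind it (env.grasp_offset is the distance from the TCP to the grasp point, in mm); z points along the fingers, y is the line along which they close (so a half turn about z gives the same grasp; the last joint's range is limited). The gripper opens to 91 mm and grips with 3 to 60 N. Pads are 32 mm wide; open, the fingers measure 118 mm over their backs; the gripper's body (76 mm by 178 mm) begins 60 mm behind the grasp point.
Start: joints at [-74.313, 18.312, 89.639, -0, 72.044, -1.146], TCP at [166.518, -550.377, 213.976] pointing down, gripper open.
Joint ranges: [-177.97, 177.97], [-48.28, 115.42], [12.27, 149.76], [-77.06, 257.06], [2.81, 150.46], [-146.56, 146.56]. Speed limits (degrees/s): [147.25, 147.25, 180, 180, 180, 180].

### API

Orientations are given as [roll, pitch, yaw] about the fixed x, y, z axes, in that order (R = Rz(yaw) Ry(pitch) Rx(roll)).
In Python, from workcell import env, optics gives the robot as it stands. The module is installed in compiled form; this text tells all that it offers.
- The arm moves only by the tool send_rows, never from a script. Its argument "targets" is a list that holds one entry, the list of rows, each a list of 7 numbers: the turn, a rotation vector about the world's x, y, z scaled (see below), then the shift along the world's x, y, z scaled (see below), then the closure, from -1 (fully open) to 1 (shut). In form: [[[rx, ry, rz, x, y, z, gripper], ...]]. A call has 1 to 12 rows; each row shifts and turns the commanded pose from where the row before left it; what a row does not reach is not made up. The controller multiplies each number of a shift by 0.2 m and each number of a turn by pi/2 rad. A row lasts 1/10 s, in which the tool goes at most 50 mm and 8.59 degrees, less where a joint would pass 70% of its speed; a pose out of reach is approached as far as the arm can. A call with a number of a shift or a turn outside -1 to 1 is refused whole. A call with a gripper value outside its range is refused whole. The fingers move at their own pace and stop on an object; "grip_force" is the grip in N (left out, the last holds). Time passes only in rows, so rows that do not move let the fingers close. It gives the time, the measured TCP pose, the force, the opening and the grip force at its end, in the units of the state.
- env.state(): the state, without advancing time (a new reading comes with each control period).
- optics.grab_frame(name): name is "scene" or "top" or "wrist"; returns (picture, depth): 384x512x3 uint8, red, green, blue; 384x512 float32, mm along the optical axis (not along the pixel's ray), 0 where there is no reading.
- optics.camera_info(name): a dict with "camera_matrix" (3x3 intrinsics, pixels), "R" (3x3) and "t" (3): a world point X has camera coordinates R X + t; the wrist camera has in their place "mount" (4x4, takes a point from camera to tool coordinates, whose origin is the TCP and whose axes are the flange's). Camera axes: x right, y down, z forward; pixel columns grow to the right and rows downward; lengths in mm; the calibration is good to about 2 mm. The wrist camera is an equidistant fisheye: a pixel r from the principal point sees the ray r / f radians off the axis. A picture is of the moment at which its call begins: read the wrist's pose just before it. camera_info takes no time and is no camera call.
- env.job_done(): hands the job in; it is judged then, once.
Trained networks look in the newest picture that a camera, given by its name, has taken for a name from the list of things; names that differ only in an ending like _2 or _b are one class to them, and where a whole thing is asked for, a point or a joint stands for the part that bears it (a point fixed in the world has none). Each returns a list of dicts, best first, with "conf" (0 to 1); they miss things now and then, are a little off and sometimes report something else, mostly with a low value. They report only what shows in the picture. A call takes as long as a camera call. They do not tell look-alikes from the thing itself.
- optics.silhouettes(camera, name): "mask" (384x512 bool, what is visible of it) and "at" ([column, row] in pixels, amid what is visible of it).
- optics.place_of(camera, name): "at" ([column, row] in pixels: a listed point, or the origin of a listed thing).
The state is a dict: "time_s": time; "qpos": joint angles; "qvel": joint speeds; "effort": joint torques, N m; "ee_pos": TCP position; "ee_rot": TCP orientation; "force": force on the tool from outside, world axes, zero at the start; "torque": the same for the moment, N m; "gripper_width": finger opening in mm; "gripper_force": force on a finger pad.
Only numpy, scipy, OpenCV 4.12 (cv2) and the standard library are available. Lean on these libraries where they do the work, as an engineer would, in place of code of your own. Each camera call takes 0.05 s, during which the arm holds its last target. There are 200 camera calls.

## Working session

There is one attempt and no reset: what is moved stays moved. The work goes in short steps, Python scripts to look and compute and a tool call to move; the robot and the scene stay as the last step left them, time stands still between calls to the robot, and variables do not carry over. Pictures are saved under pics/ and viewed, at most 10 in all, crops included, and the job is handed in when it is done.

Besides the shell and the picture viewer there is one more tool, called after "Call:" by a JSON object that holds its "name" and its "arguments", one argument or row to a line. send_rows: Moves the arm, as the interface text tells. Its arguments: {"type":"object","properties":{"targets":{"type":"array"},"grip_force":{"type":"number"}},"required":["targets"]}

```bash
mkdir -p pics; cat > h.py <<'E'
import numpy as np, cv2
from workcell import env, optics
def pts(cam,d):
    i=optics.camera_info(cam);K=np.array(i["camera_matrix"]);R=np.array(i["R"]);t=np.array(i["t"])
    v,u=np.mgrid[:384,:512]
    c=np.stack([(u-K[0,2])/K[0,0]*d,(v-K[1,2])/K[1,1]*d,d],-1)
    return (c-t.ravel())@R
E
python3 - <<'E'
from h import *
st=env.state();print(st)
ims=[]
for c in("scene","top"):
    p,d=optics.grab_frame(c);P=pts(c,d);np.save(c+".npy",P);ims.append(p)
    for n in("brush","brush_block","tall_cup","short_cup"):
        for m in optics.silhouettes(c,n)[:3]:
            k=m["mask"]&(d>0);q=P[k]
            if len(q): print(c,n,round(m["conf"],2),m["at"],k.sum(),np.round(q.min(0)),np.round(np.median(q,0)),np.round(q.max(0)))
cv2.imwrite("pics/a.png",cv2.resize(np.vstack(ims),(800,1200))[:600,:,::-1]);
cv2.imwrite("pics/b.png",cv2.resize(ims[1],(800,600))[:,:,::-1])
E
```

```text
{'time_s': 0.0, 'qpos': array([-7.43131025e+01,  1.83525720e+01,  8.97075108e+01,  1.33071974e-03,
        7.20454206e+01, -1.14737502e+00]), 'qvel': array([ 0.02931111,  0.06395895,  0.10792523,  0.00196356, -0.08618785,
       -0.06466915]), 'effort': array([ 6.40698490e-04, -4.12447929e+01, -2.31974530e+01,  7.28936540e-02,
        4.57281992e-02, -1.34942529e-04]), 'ee_pos': array([ 166.37469627, -549.85673052,  213.10348663]), 'ee_rot': array([-1.79894543e+02, -3.37751799e-03,  1.68338581e+01]), 'force': array([ 0.36278002, -1.01960756, -0.67106435]), 'torque': array([-0.02141134, -0.01439624,  0.00564673]), 'gripper_force': 0.0, 'gripper_width': 91.00653988173835}
scene brush 0.91 [384.8, 235.6] 469 [ 121. -525.   -3.] [ 435. -441.   50.] [ 708. -374.  310.]
scene brush 0.84 [230.9, 149.8] 270 [441. -45.  46.] [450. -37. 159.] [460. -24. 223.]
scene brush 0.82 [326.9, 188.0] 618 [ 492. -284.   -3.] [ 502. -273.  111.] [ 803. -135.  214.]
scene brush_block 0.75 [230.0, 197.3] 822 [414. -75.  -1.] [434. -52.  35.] [567.   6.  53.]
scene tall_cup 0.83 [159.1, 158.3] 698 [164. -58.  -1.] [463. 214.  56.] [512. 263. 244.]
scene short_cup 0.61 [284.0, 202.8] 830 [ 453. -206.   -3.] [ 473. -177.   35.] [553. -99.  57.]
top brush 0.67 [321.6, 179.5] 162 [ 494. -295.   -4.] [ 503. -269.  123.] [ 528. -261.  217.]
top brush 0.61 [386.0, 206.2] 221 [ 426. -471.   -1.] [ 437. -436.  124.] [ 453. -428.  218.]
top brush 0.6 [234.1, 200.4] 139 [440. -49.   6.] [452. -37.  71.] [481. -15. 225.]
top tall_cup 0.61 [142.9, 195.6] 708 [443. 204.   1.] [478. 248.  63.] [508. 274. 114.]
top short_cup 0.68 [282.6, 187.3] 522 [ 456. -214.   -3.] [ 493. -174.    9.] [ 535. -137.   60.]
```

View pics/a.png

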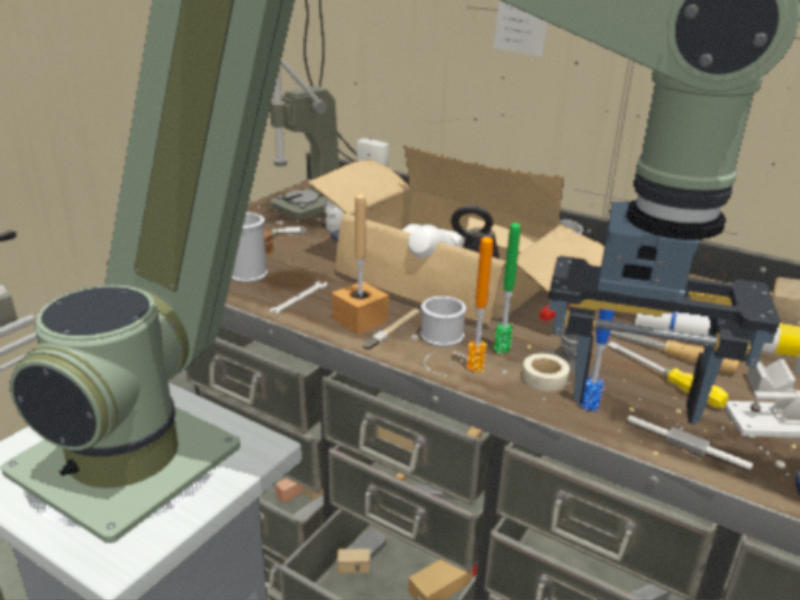

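View pics/b.png

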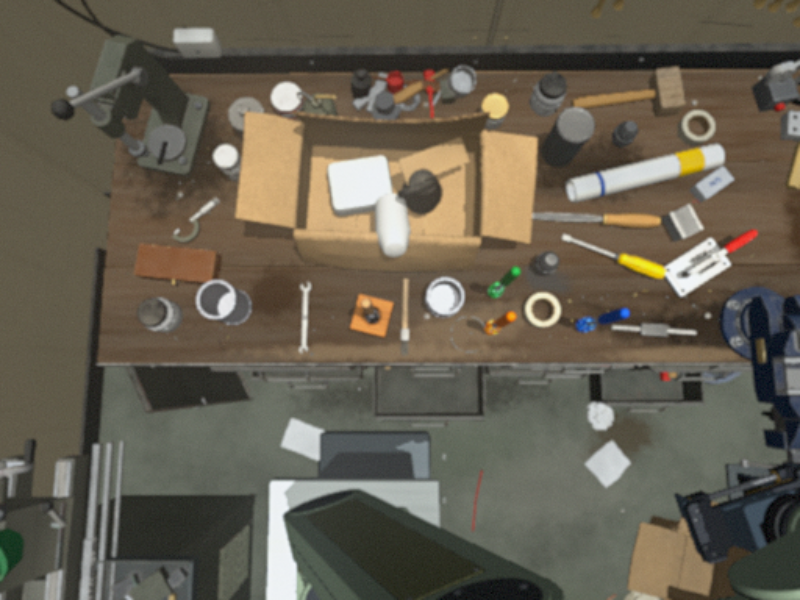

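```bash
python3 - <<'E'
from h import *
from scipy.optimize import least_squares
p,_=optics.grab_frame("scene")
cv2.imwrite("pics/c.png",cv2.resize(p[110:270,120:360],(800,533),interpolation=cv2.INTER_CUBIC)[:,:,::-1])
for c in("scene","top"):
    P=np.load(c+".npy").reshape(-1,3)
    def box(a,b): return P[((P>a)&(P<b)).all(1)]
    def circ(q,r):
        f=least_squares(lambda v:np.hypot(q[:,0]-v[0],q[:,1]-v[1])-r,q[:,:2].mean(0),loss="soft_l1").x
        return np.round(f,1),len(q)
    q=box([400,180,104],[550,300,116]);print(c,"tall rim",q.mean(0),circ(q,32),q.min(0),q.max(0))
    q=box([400,180,20],[550,300,95]);print("tall wall",circ(q,34))
    q=box([400,-110,44],[520,30,56]);print("block top",np.round([q.min(0),(q.min(0)+q.max(0))/2,q.max(0)]),len(q),cv2.minAreaRect(q[:,:2].astype(np.float32)))
    for a in(70,90,120,140,160,180,200,215):
        q=box([400,-100,a],[520,30,a+15]);
        if len(q):print("stem",a,np.round(q.mean(0)),np.round(q.min(0)),np.round(q.max(0)),len(q))
    for y in range(-160,360,40):
        q=box([380,y,100],[700,y+40,500]);
        if len(q):print("high",y,np.round(q.min(0)),np.round(q.max(0)),len(q))
E
```

```text
scene tall rim [485.43952541 224.57983564 108.2775472 ] (array([477. , 239.1]), 58) [452.80490608 203.65465572 104.28738932] [510.09465281 260.25873828 112.30579437]
tall wall (array([478.4, 241.4]), 450)
block top [[415. -75.  44.]
 [455. -35.  50.]
 [495.   6.  56.]] 344 ((455.17791748046875, -33.78846740722656), (69.1971206665039, 70.49436950683594), 74.0201187133789)
stem 70 [453. -34.  78.] [449. -37.  71.] [457. -29.  84.] 16
stem 90 [453. -34.  98.] [448. -38.  90.] [457. -31. 104.] 16
stem 120 [450. -37. 128.] [443. -43. 120.] [458. -29. 135.] 36
stem 140 [450. -37. 148.] [445. -43. 140.] [457. -27. 154.] 37
stem 160 [450. -36. 168.] [445. -43. 161.] [460. -27. 175.] 38
stem 180 [450. -36. 187.] [446. -43. 180.] [456. -27. 195.] 45
stem 200 [450. -36. 208.] [445. -44. 200.] [458. -26. 215.] 42
stem 215 [453. -36. 219.] [447. -43. 216.] [459. -26. 223.] 25
high -160 [ 567. -159.  100.] [ 699. -120.  162.] 311
high -120 [ 554. -120.  100.] [697. -80. 161.] 422
high -80 [443. -80. 100.] [608. -40. 218.] 209
high -40 [444. -40. 100.] [594.  -0. 223.] 314
high 0 [576.   0. 100.] [
[... 970 characters left out ...]
94.] 4
stem 200 [451. -38. 208.] [447. -44. 202.] [461. -27. 215.] 11
stem 215 [455. -35. 221.] [448. -42. 216.] [462. -27. 225.] 34
high -160 [ 570. -159.  100.] [ 700. -120.  165.] 251
high -120 [ 556. -120.  100.] [699. -80. 161.] 410
high -80 [448. -78. 100.] [665. -40. 220.] 395
high -40 [447. -40. 101.] [600.  -1. 225.] 173
high 0 [579.   1. 101.] [600.  40. 121.] 124
high 40 [580.  40. 100.] [605.  80. 119.] 127
high 80 [583.  81. 100.] [700. 120. 128.] 370
high 120 [608. 120. 121.] [700. 160. 149.] 517
high 160 [612. 161. 135.] [700. 197. 162.] 436
high 200 [443. 205. 101.] [510. 240. 114.] 86
high 240 [443. 240. 100.] [511. 274. 114.] 96
high 320 [690. 355. 371.] [699. 360. 388.] 29
```

View pics/c.png

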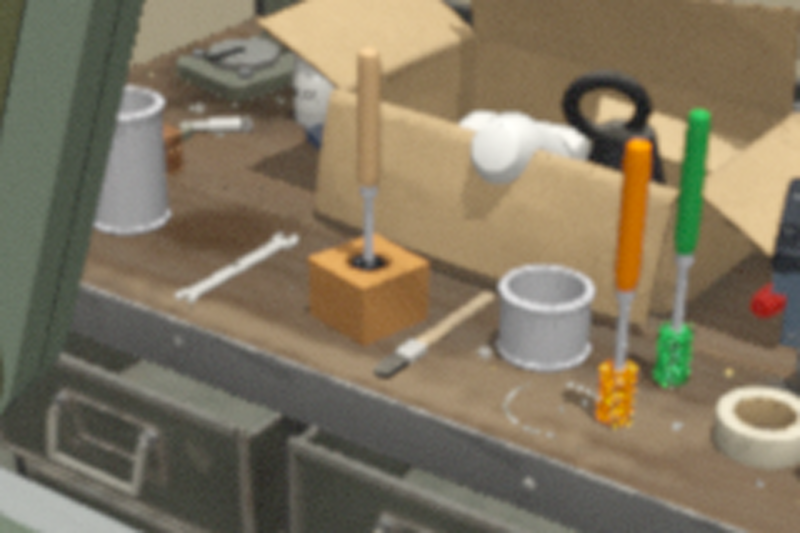

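Candidates (scene px): pale brush in block (231,150); orange (308,190); green (325,185); blue (384,235); flat brush (250,210). By the crop, the pale one upright in the block is the right one; the tall cup is at left. Brush axis ≈ (455,-35), cup ≈ (477.5,239).

Call:
{"name": "send_rows", "arguments": {
  "targets": [
    [[0,0,0,0,0,0.25,-1],[0,0,0,0.1,0.18,0,-1],[0,0,0,0.1,0.18,0,-1],[0,0,0,0.1,0.18,0,-1],[0,0,0,0.1,0.18,0,-1],[0,0,0,0.1,0.18,0,-1],[0,0,0,0.1,0.18,0,-1],[0,0,0,0.1,0.18,0,-1],[0,0,0,0.1,0.18,0,-1],[0,0,0,0.1,0.18,0,-1],[0,0,0,0.1,0.18,0,-1],[0,0,0,0.1,0.18,0,-1]]
  ]
}}

```text
time_s: 1.75
ee_pos: [387.1, -152.8, 264.3]
ee_rot: [180.0, -0.0, 16.8]
force: [0.4, 0.3, 0.2]
gripper_width: 91.5
gripper_force: 0.0
```

Call:
{"name": "send_rows", "arguments": {
  "targets": [
    [[0,0,0,0.1,0.18,0,-1],[0,0,0,0.1,0.18,0,-1],[0,0,0,0.1,0.18,0,-1],[0,0,0,0,0,0,-1],[0,0,0,0,0,0,-1]]
  ]
}}

```text
time_s: 2.25
ee_pos: [446.5, -45.9, 263.8]
ee_rot: [180.0, 0.0, 17.0]
force: [0.2, -0.7, -0.0]
gripper_width: 91.0
gripper_force: 0.0
```

Call:
{"name": "send_rows", "arguments": {
  "targets": [
    [[0,0,0,0.042,0.055,0,-1],[0,0,0,0,0,0,-1],[0,0,0,0,0,-0.1,-1],[0,0,0,0,0,0,-1]]
  ]
}}

```text
time_s: 2.65
ee_pos: [453.3, -35.9, 242.2]
ee_rot: [-179.9, 0.3, 16.8]
force: [-0.7, 0.1, -0.2]
gripper_width: 91.2
gripper_force: 0.0
```

```bash
python3 - <<'E'
from h import *
print(env.state()["ee_pos"])
p,d=optics.grab_frame("wrist")
print(optics.camera_info("wrist"))
cv2.imwrite("pics/d.png",p[:,:,::-1])
E
```

```text
[453.26981572 -35.92052407 242.17823776]
{'camera_matrix': array([[297.31863964,   0.        , 258.81210131],
       [  0.        , 297.31863964, 191.04073861],
       [  0.        ,   0.        ,   1.        ]]), 'mount': array([[-4.79450775e-04, -9.61316108e-01, -2.75447110e-01,
         7.80755596e+01],
       [ 9.99999885e-01, -4.64041925e-04, -1.21111245e-04,
         4.49021716e-01],
       [-1.13928165e-05, -2.75447136e-01,  9.61316220e-01,
        -1.70533825e+02],
       [ 0.00000000e+00,  0.00000000e+00,  0.00000000e+00,
         1.00000000e+00]])}
```

View pics/d.png

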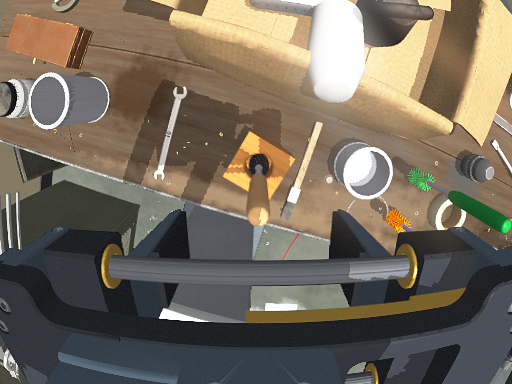

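The handle top at (257,215) lies centred between the fingers (tips at ~(180,215) and (340,215)). Descend and grip.

Call:
{"name": "send_rows", "arguments": {
  "targets": [
    [[0,0,0,0,0,-0.15,-1],[0,0,0,0,0,-0.15,-1],[0,0,0,0,0,-0.15,-1],[0,0,0,0,0,0,-1],[0,0,0,0,0,0,1],[0,0,0,0,0,0,1],[0,0,0,0,0,0,1],[0,0,0,0,0,0,1],[0,0,0,0,0,0,1],[0,0,0,0,0,0,1],[0,0,0,0,0,0,1],[0,0,0,0,0,0,1]]
  ],
  "grip_force": 25
}}

```text
time_s: 3.9
ee_pos: [454.9, -35.4, 154.0]
ee_rot: [180.0, 0.0, 16.8]
force: [1.1, -0.9, 0.3]
gripper_width: 30.1
gripper_force: 0.0
```

Call:
{"name": "send_rows", "arguments": {
  "targets": [
    [[0,0,0,0,0,0,1],[0,0,0,0,0,0,1],[0,0,0,0,0,0,1],[0,0,0,0,0,0,1],[0,0,0,0,0,0,1]]
  ]
}}

```text
time_s: 4.4
ee_pos: [454.9, -35.4, 153.9]
ee_rot: [180.0, 0.0, 16.8]
force: [0.6, -0.0, -0.9]
gripper_width: 17.4
gripper_force: 25.0
```

Call:
{"name": "send_rows", "arguments": {
  "targets": [
    [[0,0,0,0,0,0.05,1],[0,0,0,0,0,0.1,1],[0,0,0,0,0,0.1,1],[0,0,0,0,0,0.15,1],[0,0,0,0,0,0.15,1],[0,0,0,0,0,0.15,1],[0,0,0,0,0,0,1],[0,0,0,0,0,0,1]]
  ]
}}

```text
time_s: 5.2
ee_pos: [454.8, -35.4, 294.4]
ee_rot: [180.0, -0.1, 16.8]
force: [-0.4, -0.2, -2.6]
gripper_width: 17.9
gripper_force: 25.0
```

Call:
{"name": "send_rows", "arguments": {
  "targets": [
    [[0,0,0,0.01,0.1,0,1],[0,0,0,0.01,0.15,0,1],[0,0,0,0.01,0.15,0,1],[0,0,0,0.01,0.15,0,1],[0,0,0,0.01,0.15,0,1],[0,0,0,0.01,0.15,0,1],[0,0,0,0.01,0.15,0,1],[0,0,0,0.01,0.15,0,1],[0,0,0,0.01,0.1,0,1],[0,0,0,0.01,0.1,0,1],[0,0,0,0,0,0,1],[0,0,0,0,0,0,1]]
  ]
}}

```text
time_s: 6.4
ee_pos: [474.2, 234.1, 292.5]
ee_rot: [179.9, 0.2, 16.9]
force: [-0.4, -0.4, -0.6]
gripper_width: 17.3
gripper_force: 25.0
```

```bash
python3 - <<'E'
from h import *
st=env.state();print(st["ee_pos"],st["force"],st["gripper_width"])
p,d=optics.grab_frame("scene");q,d2=optics.grab_frame("top")
cv2.imwrite("pics/e.png",np.hstack([cv2.resize(p[70:220,60:260],(400,300)),cv2.resize(q[100:250,60:260],(400,300))])[:,:,::-1])
w,_=optics.grab_frame("wrist");cv2.imwrite("pics/f.png",w[:,:,::-1])
for c,D in(("scene",d),("top",d2)):
    P=pts(c,D).reshape(-1,3)
    for a in range(120,300,20):
        k=P[((P>[430,180,a])&(P<[530,300,a+20])).all(1)]
        if len(k):print(c,a,np.round(k.mean(0)),np.round(k.min(0)),np.round(k.max(0)),len(k))
E
```

```text
[474.19777133 234.12509549 292.48101497] [-0.3759539  -0.36205991 -0.56103186] 17.3128591269654
scene 140 [472. 232. 153.] [462. 222. 146.] [487. 240. 160.] 37
scene 160 [472. 232. 170.] [461. 220. 161.] [489. 247. 180.] 64
scene 180 [473. 232. 188.] [461. 222. 180.] [486. 245. 200.] 55
scene 200 [474. 234. 209.] [470. 232. 201.] [479. 237. 220.] 17
scene 220 [473. 234. 230.] [469. 230. 220.] [478. 239. 240.] 21
scene 240 [472. 232. 252.] [468. 227. 241.] [481. 239. 260.] 34
scene 260 [471. 231. 271.] [463. 223. 261.] [481. 242. 280.] 49
scene 280 [468. 231. 292.] [452. 212. 280.] [493. 249. 300.] 71
top 140 [472. 226. 155.] [463. 220. 148.] [483. 234. 160.] 11
top 160 [471. 228. 170.] [462. 220. 161.] [487. 242. 180.] 31
top 180 [474. 231. 188.] [463. 221. 180.] [487. 244. 198.] 66
top 200 [474. 231. 211.] [472. 230. 205.] [477. 233. 218.] 8
top 220 [474. 231. 229.] [472. 229. 223.] [477. 234. 236.] 8
top 240 [474. 228. 249.] [471. 227. 240.] [478. 230. 254.] 6
top 260 [474. 225. 265.] [473. 225. 264.] [475. 225. 266.] 2
top 280 [460. 221. 297.] [454. 212. 295.] [465. 240. 299.] 4
```

View pics/e.png

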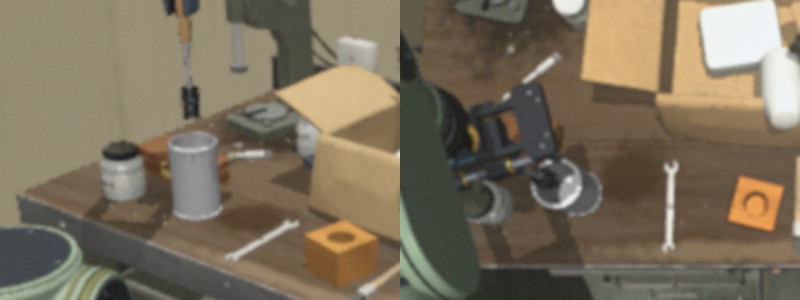

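View pics/f.png

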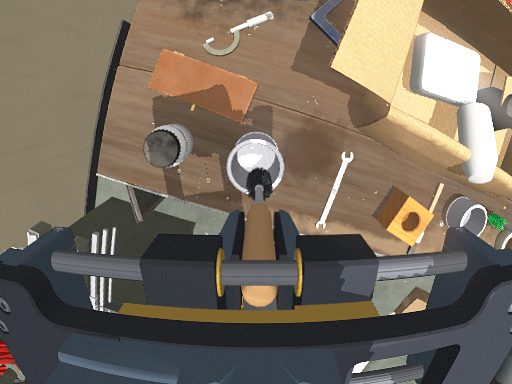

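Brush hangs vertical, bristles over the cup mouth (wrist: bristles (260,182), cup mouth (256,163)). Centre, then lower.

Call:
{"name": "send_rows", "arguments": {
  "targets": [
    [[0,0,0,0.015,0.023,0,1],[0,0,0,0,0,-0.05,1],[0,0,0,0,0,-0.1,1],[0,0,0,0,0,-0.1,1],[0,0,0,0,0,-0.1,1],[0,0,0,0,0,-0.1,1],[0,0,0,0,0,-0.1,1],[0,0,0,0,0,-0.1,1],[0,0,0,0,0,-0.03,1],[0,0,0,0,0,0,1],[0,0,0,0,0,0,1]]
  ]
}}

```text
time_s: 7.65
ee_pos: [478.5, 239.4, 158.6]
ee_rot: [-180.0, -0.1, 16.8]
force: [0.1, 0.5, 0.2]
gripper_width: 17.6
gripper_force: 25.0
```

Call:
{"name": "send_rows", "arguments": {
  "targets": [
    [[0,0,0,0,0,-0.02,1],[0,0,0,0,0,0,1],[0,0,0,0,0,0,1],[0,0,0,0,0,0.1,1],[0,0,0,0,0,0.1,1],[0,0,0,0,0,0.15,1],[0,0,0,0,0,0,1],[0,0,0,0,0,0,1],[0,0,0,0,0,0,1]]
  ]
}}

```text
time_s: 8.55
ee_pos: [477.1, 238.9, 222.7]
ee_rot: [180.0, 0.1, 16.8]
force: [0.1, 1.0, -1.6]
gripper_width: 17.4
gripper_force: 25.0
```

Call:
{"name": "send_rows", "arguments": {
  "targets": [
    [[0,0,0,0,0,-0.1,1],[0,0,0,0,0,-0.1,1],[0,0,0,0,0,-0.15,1],[0,0,0,0,0,0,1],[0,0,0,0,0,0,1],[0,0,0,0,0,0,1]]
  ]
}}

```text
time_s: 9.15
ee_pos: [478.0, 239.2, 154.1]
ee_rot: [180.0, 0.0, 16.8]
force: [0.1, 0.1, -0.6]
gripper_width: 17.6
gripper_force: 25.0
```

Call:
{"name": "send_rows", "arguments": {
  "targets": [
    [[0,0,0,0,0,0.1,1],[0,0,0,0,0,0.1,1],[0,0,0,0,0,0.15,1],[0,0,0,0,0,0,1],[0,0,0,0,0,0,1],[0,0,0,0,0,0,1]]
  ]
}}

```text
time_s: 9.75
ee_pos: [477.2, 238.8, 222.9]
ee_rot: [180.0, 0.1, 16.8]
force: [-0.2, 1.0, -1.4]
gripper_width: 17.7
gripper_force: 25.0
```

Call:
{"name": "send_rows", "arguments": {
  "targets": [
    [[0,0,0,0,0,-0.1,1],[0,0,0,0,0,-0.1,1],[0,0,0,0,0,-0.15,1],[0,0,0,0,0,0,1],[0,0,0,0,0,-0.01,1],[0,0,0,0,0,0,1]]
  ]
}}

```text
time_s: 10.35
ee_pos: [478.1, 239.3, 152.4]
ee_rot: [180.0, -0.0, 16.8]
force: [-0.1, -0.2, -1.7]
gripper_width: 17.4
gripper_force: 25.0
```

```bash
python3 - <<'E'
from h import *
p,d=optics.grab_frame("scene");q,d2=optics.grab_frame("top")
cv2.imwrite("pics/g.png",np.hstack([cv2.resize(p[70:220,60:260],(400,300)),cv2.resize(q[100:250,60:260],(400,300))])[:,:,::-1])
E
```

```text
(no output)
```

View pics/g.png

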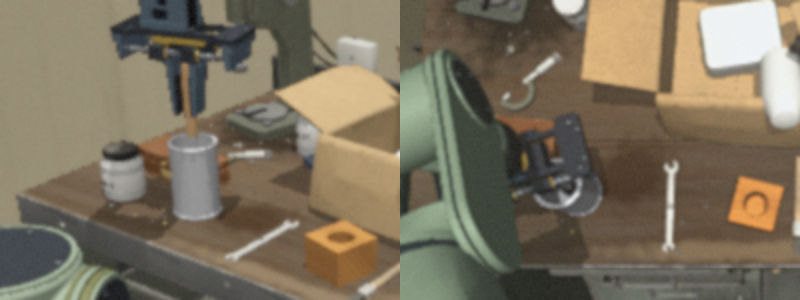

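Call:
{"name": "send_rows", "arguments": {
  "targets": [
    [[0,0,0,0,0,-0.008,1],[0,0,0,0,0,0,1],[0,0,0,0,0,0,0.5],[0,0,0,0,0,0,0.5],[0,0,0,0,0,0,0.5],[0,0,0,0,0,0,0],[0,0,0,0,0,0,0],[0,0,0,0,0,0,-1],[0,0,0,0,0,0,-1],[0,0,0,0,0,0,-1],[0,0,0,0,0,0,-1],[0,0,0,0,0,0,-1]]
  ]
}}

```text
time_s: 11.65
ee_pos: [477.9, 239.2, 150.4]
ee_rot: [180.0, 0.0, 16.8]
force: [-0.0, 0.7, 0.2]
gripper_width: 75.8
gripper_force: 0.0
```

```bash
python3 - <<'E'
from h import *
print(env.state()["gripper_width"])
p,d=optics.grab_frame("scene");q,d2=optics.grab_frame("wrist")
cv2.imwrite("pics/i.png",np.hstack([cv2.resize(p[70:220,60:260],(400,300)),cv2.resize(q,(400,300))])[:,:,::-1])
E
```

```text
75.8260026928566
```

View pics/i.png

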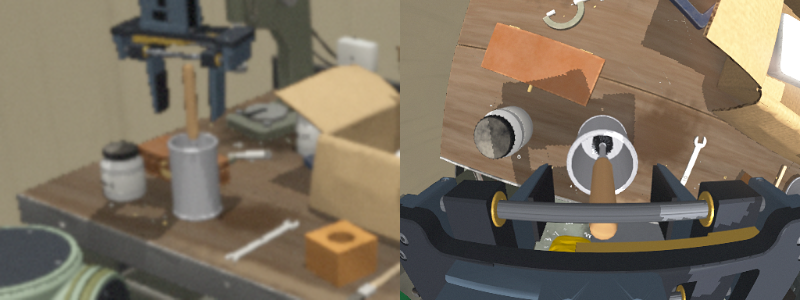

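The brush stands upright and free between the open fingers (left half: handle at (190,100); right half: handle at (602,200)). Retreat straight up.

Call:
{"name": "send_rows", "arguments": {
  "targets": [
    [[0,0,0,0,0,0,-1],[0,0,0,0,0,0,-1],[0,0,0,0,0,0.05,-1],[0,0,0,0,0,0.1,-1],[0,0,0,0,0,0.1,-1],[0,0,0,0,0,0.1,-1],[0,0,0,0,0,0.1,-1],[0,0,0,0,0,0.1,-1],[0,0,0,0,0,0.05,-1],[0,0,0,0,0,0,-1],[0,0,0,0,0,0,-1],[0,0,0,0,0,0,-1]]
  ]
}}

```text
time_s: 12.95
ee_pos: [477.4, 238.9, 269.2]
ee_rot: [180.0, 0.1, 16.8]
force: [0.4, -0.2, -0.2]
gripper_width: 90.8
gripper_force: 0.0
```

```bash
python3 - <<'E'
from h import *
p,d=optics.grab_frame("scene");q,d2=optics.grab_frame("wrist")
cv2.imwrite("pics/j.png",np.hstack([cv2.resize(p[70:220,60:260],(400,300)),cv2.resize(q,(400,300))])[:,:,::-1])
E
```

```text
(no output)
```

View pics/j.png

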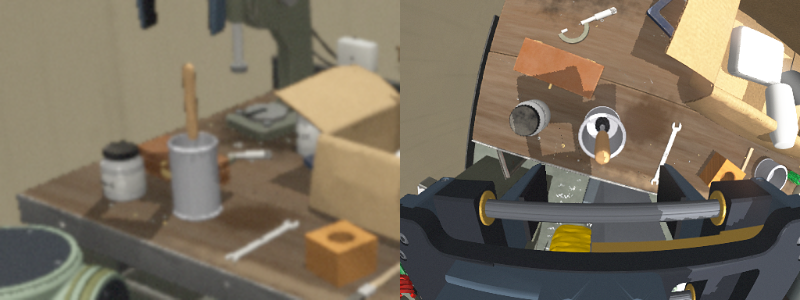

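The brush stands upright in the tall cup (scene half (190,100)), and the gripper is clear.

```bash
python3 -c "
from workcell import env
print(env.job_done())"
```

```text
the job is handed in; nothing more can be done
None
```

I brushed out the tall cup (down, then twice up and down), left the brush standing upright in it with the gripper clear, and handed the job in at about 13 s; the hand-in returned no verdict.

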